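# Set the forceps to the gap gauge and hold

### The arm

A 6-joint arm with a two-finger parallel gripper is mounted at the origin on the work surface. World frame = base frame: x ahead of the robot, y to its left, z up, the work surface at z = 0. Lengths are in m, angles in rad, forces in N, time in s.
With the tool pointing down it reaches from about 0.375 to 0.975 m from the base axis. Payload 3.8 kg.
Tool frame: the origin (TCP) lies on the centre line of the jaws, within the pads' length; the fingertips stand 14 mm ahead of it and the grasp point (between the pads) lies 5 mm behind it; z points along the fingers, y is the line along which they close (so a half turn about z gives the same grasp; the last joint's range is limited). The gripper opens to 85 mm and grips with 20 to 120 N. Pads are 22 mm wide; open, the fingers measure 114 mm over their backs; the gripper's body (76 mm by 85 mm) begins 54 mm behind the grasp point. The pads swing forward as they close: fully open they stand 13 mm farther back than shut.
Start: joints at [1.206, 0.264, 1.604, -0, 1.274, -0.037], TCP at [0.217, 0.639, 0.245] pointing down, gripper open.
Joint ranges: [-2.63, 2.63], [-0.94, 2.18], [0.31, 2.57], [-1.31, 4.45], [0, 2.66], [-2.55, 2.55]. Speed limits (rad/s): [2.57, 2.57, 3.14, 3.14, 3.14, 3.14].

### API

Orientations are given as a rotation vector (axis times angle).
In Python, from workcell import r, grab_frame, job_done gives the robot as it stands. The module is installed in compiled form; this text tells all that it offers.
- The arm moves only by the tool jog_arm, never from a script. Its argument "moves" is one flat list of numbers, 7 for each row, row after row: the shift along the world's x, y, z in m, then the turn, a rotation vector about the world's x, y, z in rad, then the closure, from -1 (fully open) to 1 (shut). A call has 1 to 20 rows; each row shifts and turns the commanded pose from where the row before left it; what a row does not reach is not made up. A row lasts 1/8 s, in which the tool goes at most 62.5 mm and 10.7 degrees, less where a joint would pass 70% of its speed; a pose out of reach is approached as far as the arm can. A call with a gripper value outside its range is refused whole. The fingers move at their own pace and stop on an object; "newtons" is the grip in N (left out, the last holds). Time passes only in rows, so rows that do not move let the fingers close. It gives the time, the measured TCP pose, the force, the opening and the grip force at its end, in the units of the state.
- r.get_obs(): the state, without advancing time (a new reading comes with each control period).
- grab_frame(name): name is "side" or "top"; returns a dict with "image" (480x640x3 uint8, red, green, blue), "K" (3x3 intrinsics, pixels), "world_to_cam" (4x4, takes a point from world to camera coordinates). Camera axes: x right, y down, z forward; pixel columns grow to the right and rows downward; lengths in m; the calibration is good to about 2 mm. A picture is of the moment at which its call begins. There is no depth.
- job_done(): hands the job in; it is judged then, once.
The state is a dict: "time_s": time; "q": joint angles; "joint_vel": joint speeds; "effort": joint torques, N m; "position": TCP position; "tcp_rot": TCP orientation; "force": force on the tool from outside, world axes, zero at the start; "torque": the same for the moment, N m; "finger_gap": opening from 0.0 (shut) to 1.0 (fully open); "grip_force": force on a finger pad.
Only numpy, scipy, OpenCV 4.12 (cv2) and the standard library are available. Lean on these libraries where they do the work, as an engineer would, in place of code of your own. Each camera call takes 0.05 s, during which the arm holds its last target. There are 200 camera calls.

### The job

Check the long sprung forceps on the gap gauge: take them off their rest, bring their tips just above the gauge's two upright fins (about a centimetre, touching neither gauge nor fins), and squeeze them until each tip stands directly above its own fin. Finish while still holding them there, the gap steady: do not put them down or let go, and leave everything else on the bench where it is.

Things in the scene. Friction and masses are not known exactly. Their poses are not given: they have to be found in the camera images.
- forceps: Steel sprung forceps, 205 mm long, 0.1 kg, lying with two legs side by side (upright strips 14 mm high, 3 mm thick, 8 mm high at the tips). Origin: between the finger grips of the open forceps, at the underside; +x points to the tips (96 mm ahead), z up; joined rear end 107 mm behind. The +y leg is rigid with this body, the other swings at the rear end against a spring.
- grips (a point): Point midway between the finger grips of the open forceps, 7 mm above their underside. The grips are flat pads, 34 mm long, 14 mm high, on the outside of the legs, 37 mm apart over their outer faces when open. Squeezing them 1 mm closer brings the tips 2 mm closer. The force on them rises from 4 N at first touch to 12 N fully squeezed.
- tip_a (a point): Tip of the +y leg: mid-thickness, lower edge (3 mm above the forceps' underside). Open, each leg splays 0.095 rad outward and the tips stand 46 mm apart; fully squeezed, about 5 mm. The forceps balance at the grips, within 5 mm.
- tip_b (a point): Tip of the -y leg: mid-thickness, lower edge (3 mm above the forceps' underside).
- rest: Black plastic rest fixed to the bench, base 200 x 70 x 8 mm. Two cross bars at x = -85 and +48 mm, tops 32 mm above the bench, carry the forceps at the rear end and under the legs; the front bar has 8 mm lips at its ends. Between the bars the grips are free on both sides down to the base. Origin: centre of the underside, x along the forceps.
- gauge: Metal gap gauge fixed to the bench, base 80 x 130 x 16 mm, with a fixed and a sliding jaw (44 x 28 mm, tops 30 mm above the bench). Each has an upright fin along its inner edge: 40 mm long along the gauge's x, 3 mm thick, top 36 mm above the bench. The fins are 14 to 28 mm apart (centres), new each time. Either tip may stand over either fin. Origin: centre of the underside.
- mark_a (a point): Middle of the fixed jaw's fin, on its top edge. Axes as the gauge's: x along the fin, y across both fins.
- mark_b (a point): Middle of the sliding jaw's fin, on its top edge; it lies towards the gauge's -y from mark_a. The sliding jaw is stiff and must stay as it is set.
- dish: Bystander: clear round flat specimen dish, 88 mm wide, 15 mm high. Origin: centre of the underside.
- tipbox: Bystander: grey closed box 80 x 58 x 45 mm. Origin: centre of the underside.
- bottle: Bystander: glass bottle with a blue cap, 72 mm wide, 150 mm high. Origin: centre of the underside.
- beaker: Bystander: clear beaker, 70 mm wide, 85 mm high. Origin: centre of the underside.
- pipette: Bystander: grey pipette lying on the bench, 235 mm long, 32 mm high. Origin: under the joint of handle and shaft.
- tray: Bystander: white tray with six cells, 130 x 100 x 28 mm. Origin: centre of the underside.
- jar: Bystander: small white jar, 52 mm wide, 50 mm high. Origin: centre of the underside.
Mind the look-alikes: they are no part of the job. Of the things that look like the forceps, the smallest one is meant.

How it is judged:
On the way, in this order (a step that is already met when the one before it is completed fails the run):
1. the forceps are lifted clear of their rest in the gripper (height (world z) of forceps above 0.045 m and contact force between forceps and rest below 0.05 N and contact force between forceps and the fingers above 1 N), for 0.2 s.
2. both tips stand above their fins at the marked gap, held steady (((y of tip_a in the frame of mark_a between -0.003 and 0.003 m and x of tip_a in the frame of mark_a between -0.015 and 0.015 m and z of tip_a in the frame of mark_a between 0.002 and 0.035 m and y of tip_b in the frame of mark_b between -0.003 and 0.003 m and x of tip_b in the frame of mark_b between -0.015 and 0.015 m and z of tip_b in the frame of mark_b between 0.002 and 0.035 m) or (y of tip_a in the frame of mark_b between -0.003 and 0.003 m and x of tip_a in the frame of mark_b between -0.015 and 0.015 m and z of tip_a in the frame of mark_b between 0.002 and 0.035 m and y of tip_b in the frame of mark_a between -0.003 and 0.003 m and x of tip_b in the frame of mark_a between -0.015 and 0.015 m and z of tip_b in the frame of mark_a between 0.002 and 0.035 m)) and contact force between forceps and the fingers above 1 N and contact force between forceps and gauge below 0.05 N and contact force between forceps and rest below 0.05 N and linear speed of forceps below 0.02 m/s), for 0.5 s.
At the end, for the whole second after the job is handed in: The gripper holds the forceps (over 1 N), each tip is above its own fin: within 3 mm across the fin, within 15 mm of the fin's middle along it, 2 to 35 mm above the fin's top; the forceps touch neither gauge nor rest and move slower than 20 mm/s (all of step 2); the arm keeps its last pose, push and grip.
It fails at once if a bystander is shifted by more than 20 mm (distance of any of dish, tipbox, bottle, beaker, pipette, tray, jar from where it was at the start of the episode above 0.02 m).
It fails at once if the gauge's sliding jaw is shifted by more than 3 mm (distance of mark_b from where it was at the start of the episode above 0.003 m).
It also fails if it takes over 48 s, if anything falls off the work surface, if the arm or the gripper's body presses on something with over 40 N, if the wrist force passes 120 N, or if a joint passes its speed limit or range.

## Working session

There is one attempt and no reset: what is moved stays moved. The work goes in short steps, Python scripts to look and compute and a tool call to move; the robot and the scene stay as the last step left them, time stands still between calls to the robot, and variables do not carry over. Pictures are saved under pics/ and viewed, at most 10 in all, crops included, and the job is handed in when it is done.

Besides the shell and the picture viewer there is one more tool, called by a JSON object that holds its "api" and its "payload". jog_arm: Moves the arm, as the interface text tells. Its arguments: {"type":"object","properties":{"moves":{"type":"array"},"newtons":{"type":"number"}},"required":["moves"]}

```bash
mkdir -p pics; cat > h.py <<'E'
import numpy as np, cv2
from workcell import r, grab_frame, job_done
def snap(n,f):
    d=grab_frame(n); cv2.imwrite(f,cv2.cvtColor(d["image"],cv2.COLOR_RGB2BGR)); np.savez(f[:-4]+'.npz',**d); return d
def ray(d,uv,z):
    K=np.array(d["K"]);T=np.array(d["world_to_cam"]);R=T[:3,:3];c=-R.T@T[:3,3]
    v=R.T@np.linalg.solve(K,[uv[0],uv[1],1.]); return c+v*(z-c[2])/v[2]
def proj(d,p):
    T=np.array(d["world_to_cam"]); q=np.array(d["K"])@(T[:3,:3]@np.asarray(p,float)+T[:3,3]); return q[:2]/q[2]
E
python3 - <<'E'
from h import *
for n in("top","side"):
    d=snap(n,f"pics/{n}0.png"); T=d["world_to_cam"]; print(n,d["K"].tolist(),(-T[:3,:3].T@T[:3,3]).round(3),T[:3,:3].round(3).tolist())
print(r.get_obs())
E
```

```text
top [[514.4869620326788, 0.0, 320.2778607302269], [0.0, 514.4869620326788, 236.99778823632525], [0.0, 0.0, 1.0]] [ 0.326 -0.003  1.175] [[-0.006, -1.0, 0.011], [-0.984, 0.004, -0.178], [0.178, -0.012, -0.984]]
side [[453.72148847276486, 0.0, 316.43362240338973], [0.0, 453.72148847276486, 242.943965123188], [0.0, 0.0, 1.0]] [-0.092 -0.542  0.572] [[0.67, -0.742, 0.005], [-0.393, -0.361, -0.846], [0.63, 0.564, -0.534]]
{'time_s': 0.1, 'q': array([ 1.20611789e+00,  2.64695011e-01,  1.60525275e+00, -4.34117467e-06,
        1.27372328e+00, -3.69030817e-02]), 'joint_vel': array([-0.00031361,  0.00047285, -0.00443248, -0.00121445, -0.00127649,
       -0.00110935]), 'effort': array([ 1.02499162e-03, -5.16707182e+01, -3.68592095e+01, -4.37708638e-05,
        6.21958083e-03,  1.55759608e-05]), 'position': array([0.21708231, 0.63845777, 0.24406665]), 'tcp_rot': array([-0.51249739, -3.09909048,  0.00320002]), 'force': array([-0.95012101,  0.81594377, -1.01350633]), 'torque': array([-0.00680783, -0.0351566 ,  0.01078325]), 'grip_force': 0.0, 'finger_gap': 1.0006214159388316}
```

View pics/top0.png

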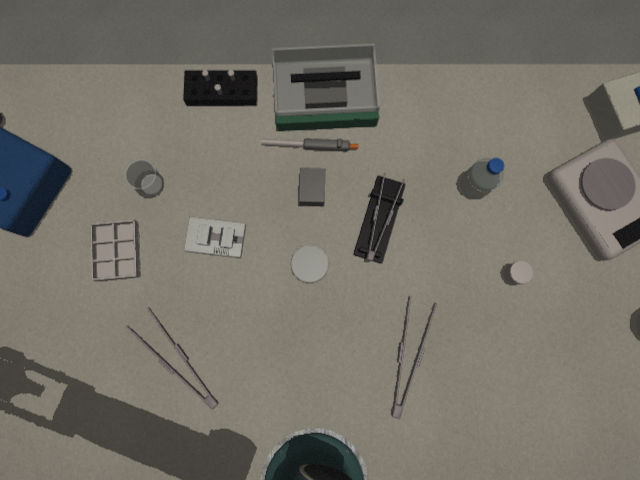

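View pics/side0.png

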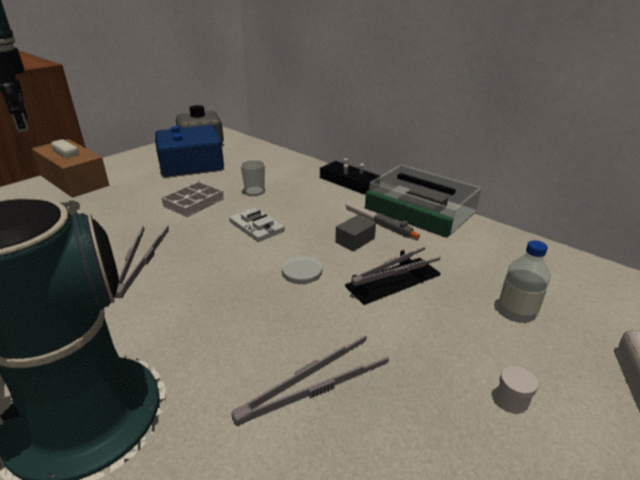

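Forceps candidates in the top view are lying at (172,357), lying at (413,355), and on the black rest at (385,218). The one on the rest is the shortest and is on the rest the task names, so it fits. I'll confirm it in an enlarged crop.

```bash
python3 - <<'E'
import cv2,numpy as np
t=cv2.imread('pics/top0.png');s=cv2.imread('pics/side0.png')
def c(im,x,y,w,h,k):
    o=cv2.resize(im[y:y+h,x:x+w],None,fx=k,fy=k,interpolation=cv2.INTER_CUBIC); 
    for i in range(0,w,10): cv2.putText(o,str(x+i),(i*k,8),0,.3,(0,255,255),1); cv2.line(o,(i*k,10),(i*k,14),(0,255,255),1)
    for j in range(10,h,10): cv2.putText(o,str(y+j),(0,j*k+3),0,.3,(0,255,255),1); cv2.line(o,(20,j*k),(24,j*k),(0,255,255),1)
    return cv2.convertScaleAbs(o,alpha=1.3)
cv2.imwrite('pics/c1.png',np.hstack([c(t,345,168,66,100,6),c(t,180,205,66,100,6)]))
E
```

```text
(no output)
```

View pics/c1.png

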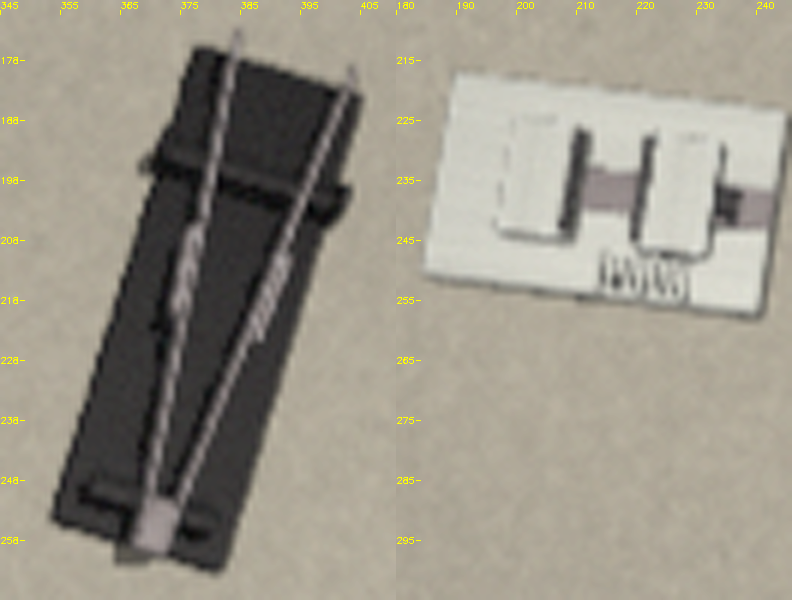

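The crop confirms it: steel forceps lie on the black rest, rear end at (371,255), tips near (383.5,173) and (403,180). The gauge fins look like dark bars from (211,226) to (208,244) and from (222,228) to (220,245). I'll check both in the side view.

```bash
cat >> h.py <<'E'
def c(im,x,y,w,h,k):
    o=cv2.resize(im[y:y+h,x:x+w],None,fx=k,fy=k,interpolation=cv2.INTER_CUBIC)
    for i in range(0,w,10): cv2.putText(o,str(x+i),(i*k,8),0,.3,(0,255,255),1); cv2.line(o,(i*k,10),(i*k,14),(0,255,255),1)
    for j in range(10,h,10): cv2.putText(o,str(y+j),(0,j*k+3),0,.3,(0,255,255),1); cv2.line(o,(20,j*k),(24,j*k),(0,255,255),1)
    return cv2.convertScaleAbs(o,alpha=1.3)
E
python3 - <<'E'
from h import *
s=cv2.imread('pics/side0.png')
cv2.imwrite('pics/c2.png',np.hstack([c(s,226,198,62,50,8)[:, :496],cv2.resize(c(s,340,240,100,60,3),(300,400))]))
d=np.load('pics/top0.npz')
P=lambda uv,z:ray(d,uv,z).round(4)
print('finL',P((210.8,226.5),.036),P((208.3,244),.036));print('finR',P((222.3,228),.036),P((220,245),.036))
print('base corners',[P(p,.016) for p in((189.7,217),(245.3,223.5),(240.5,258),(184.7,251))])
print('rest corners',[P(p,.008) for p in((378,175.5),(405,183.5),(381.5,263),(353.5,254.5))])
print('tips',P((383.8,173.5),.04),P((402.8,180),.04),'rear',P((370.5,257.5),.046), 'grips',P((376,211),.046),P((389.5,215.5),.046))
E
```

```text
finL [0.557  0.2298 0.036 ] [0.517  0.2341 0.036 ]
finR [0.5534 0.2038 0.036 ] [0.5147 0.2079 0.036 ]
base corners [array([0.5835, 0.2829, 0.016 ]), array([0.5678, 0.155 , 0.016 ]), array([0.4879, 0.1643, 0.016 ]), array([0.5045, 0.2912, 0.016 ])]
rest corners [array([ 0.6839, -0.1542,  0.008 ]), array([ 0.6642, -0.2173,  0.008 ]), array([ 0.476 , -0.1568,  0.008 ]), array([ 0.4959, -0.093 ,  0.008 ])]
tips [ 0.6788 -0.1635  0.04  ] [ 0.6632 -0.2067  0.04  ] rear [ 0.4835 -0.1277  0.046 ] grips [ 0.5892 -0.1426  0.046 ] [ 0.5787 -0.1727  0.046 ]
```

View pics/c2.png

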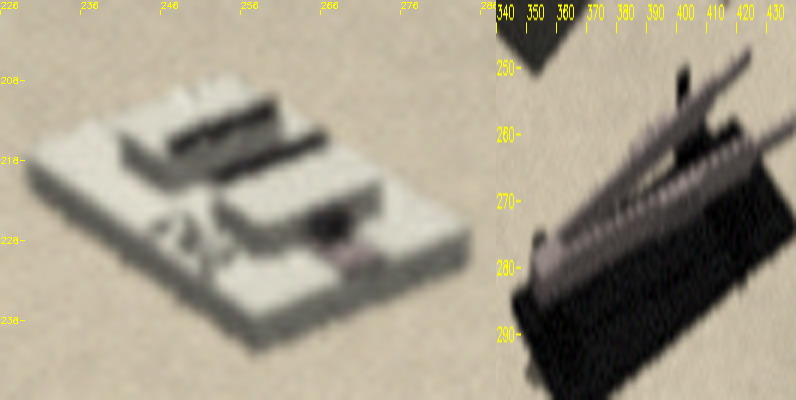

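```bash
python3 - <<'E'
from h import *
c0=np.array([.536,.2234]);a=-0.105;ex=np.array([np.cos(a),np.sin(a)]);ey=np.array([-ex[1],ex[0]])
ys=np.arange(-30,31)/1000;
for n in('top','side'):
    g=[];
    for i in range(4):
        d=grab_frame(n); g.append(d['image'].astype(np.float32).mean(2))
    g=np.mean(g,0).astype(np.float32)
    p=[np.mean([cv2.getRectSubPix(g,(1,1),tuple(map(float,proj(d,[*(c0+x*ex+y*ey),.036]))))[0,0] for x in np.arange(-12,13,2)/1000]) for y in ys]
    print(n,[(int(round(y*1e3)),int(v)) for y,v in zip(ys,p)])
    xs=np.arange(-34,35,2)/1000
    for yy in (.012,-.013): print(yy,[(int(round(x*1e3)),int(cv2.getRectSubPix(g,(1,1),tuple(map(float,proj(d,[*(c0+x*ex+yy*ey),.036]))))[0,0])) for x in xs])
E
```

```text
top [(-30, 157), (-29, 156), (-28, 156), (-27, 157), (-26, 158), (-25, 158), (-24, 159), (-23, 159), (-22, 158), (-21, 157), (-20, 146), (-19, 124), (-18, 99), (-17, 79), (-16, 69), (-15, 76), (-14, 92), (-13, 109), (-12, 120), (-11, 124), (-10, 126), (-9, 127), (-8, 128), (-7, 128), (-6, 128), (-5, 128), (-4, 128), (-3, 127), (-2, 126), (-1, 124), (0, 123), (1, 123), (2, 122), (3, 121), (4, 115), (5, 102), (6, 86), (7, 72), (8, 60), (9, 53), (10, 56), (11, 67), (12, 92), (13, 121), (14, 142), (15, 153), (16, 157), (17, 158), (18, 158), (19, 158), (20, 157), (21, 157), (22, 156), (23, 156), (24, 156), (25, 155), (26, 154), (27, 153), (28, 154), (29, 155), (30, 155)]
0.012 [(-34, 161), (-32, 163), (-30, 163), (-28, 161), (-26, 158), (-24, 139), (-22, 114), (-20, 107), (-18, 103), (-16, 65), (-14, 75), (-12, 88), (-10, 92), (-8, 90), (-6, 87), (-4, 86), (-2, 85), (0, 88), (2, 98), (4, 100), (6, 99), (8, 97), (10, 96), (12, 93), (14, 85), (16, 97), (18, 107), (20, 118), (22, 135), (24, 151), (26, 158), (28, 158), (30, 156), (32, 155), (34, 155)]
-0.013 [(-34, 99), (-32, 124), (-30, 139)
[... 1064 characters left out ...]
09), (-24, 136), (-22, 146), (-20, 141), (-18, 126), (-16, 108), (-14, 101), (-12, 99), (-10, 93), (-8, 90), (-6, 89), (-4, 86), (-2, 88), (0, 93), (2, 94), (4, 94), (6, 93), (8, 99), (10, 102), (12, 102), (14, 95), (16, 90), (18, 89), (20, 91), (22, 101), (24, 116), (26, 135), (28, 141), (30, 142), (32, 141), (34, 141)]
-0.013 [(-34, 86), (-32, 83), (-30, 83), (-28, 83), (-26, 84), (-24, 82), (-22, 75), (-20, 67), (-18, 63), (-16, 61), (-14, 61), (-12, 60), (-10, 59), (-8, 59), (-6, 59), (-4, 57), (-2, 57), (0, 60), (2, 62), (4, 60), (6, 63), (8, 80), (10, 99), (12, 115), (14, 115), (16, 117), (18, 116), (20, 110), (22, 115), (24, 126), (26, 139), (28, 143), (30, 143), (32, 142), (34, 141)]
```

{"api": "jog_arm", "payload": {"moves": [0.02,-0.044,0,0,0,0,-1,0.02,-0.044,0,0,0,0,-1,0.02,-0.044,0,0,0,0,-1,0.02,-0.044,0,0,0,0,-1,0.02,-0.044,0,0,0,0,-1,0.02,-0.044,0,0,0,0,-1,0.02,-0.044,0,0,0,0,-1,0.02,-0.044,0,0,0,0,-1,0.02,-0.044,0,0,0,0,-1,0.02,-0.044,0,0,0,0,-1,0.02,-0.044,0,0,0,0,-1,0.02,-0.044,0,0,0,0,-1,0.02,-0.044,0,0,0,0,-1,0.02,-0.044,0,0,0,0,-1,0.02,-0.044,0,0,0,0,-1,0.02,-0.044,0,0,0,0,-1,0.02,-0.044,-0.03,0,0,0,-1,0.02,-0.044,-0.03,0,0,0,-1,0,0,-0.03,0,0,0.018,-1,0,0,0,0,0,0,-1], "newtons": 20}}

```text
time_s: 3.0
position: [0.575, -0.1528, 0.1521]
tcp_rot: [-0.486, -3.097, -0.002]
force: [-0.5, -0.3, -0.1]
finger_gap: 1.0
grip_force: 0.0
```

{"api": "jog_arm", "payload": {"moves": [0,-0.001,-0.03,0,0,0,-1,0,0,-0.03,0,0,0,-1,0,0,-0.03,0,0,0,-1,0,0,-0.02,0,0,0,-1,0,0,-0.008,0,0,0,-1,0,0,0,0,0,0,-0.2,0,0,0,0,0,0,-0.2,0,0,0,0,0,0,-0.2]}}

```text
time_s: 4.0
position: [0.5782, -0.1542, 0.0384]
tcp_rot: [0.484, 3.102, -0.001]
force: [-0.2, 0.1, 0.5]
finger_gap: 0.6
grip_force: 0.0
```

```bash
python3 - <<'E'
from h import *
a=snap('top','pics/t1.png');b=snap('side','pics/s1.png')
I=[cv2.imread(f'pics/{n}1.png') for n in 'ts']
cv2.imwrite('pics/c3.png',np.hstack([c(I[0],335,165,80,100,5),c(I[1],340,220,80,100,5)]))
E
```

```text
(no output)
```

View pics/c3.png

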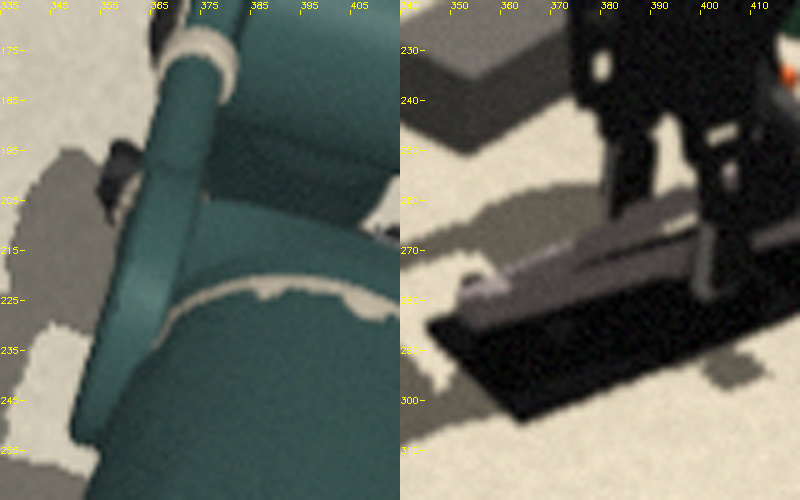

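The top view is blocked by the arm. The side view shows both fingers straddling the legs at the grips, near (384,260) and (402,275), with nothing touching. I'll lower slightly and close in steps.

{"api": "jog_arm", "payload": {"moves": [-0.003,0.001,-0.004,0,0,0,-0.1,0,0,0,0,0,0,0,0,0,0,0,0,0,0.1,0,0,0,0,0,0,0.2,0,0,0,0,0,0,0.25,0,0,0,0,0,0,0.25,0,0,0,0,0,0,0.25]}}

```text
time_s: 4.97
position: [0.5747, -0.153, 0.0336]
tcp_rot: [0.485, 3.103, -0.0]
force: [0.3, -0.6, 3.7]
finger_gap: 0.378
grip_force: 6.9
```

{"api": "jog_arm", "payload": {"moves": [0,0,0.005,0,0,0,0.25,0,0,0.01,0,0,0,0.25,0,0,0.015,0,0,0,0.25,0,0,0.02,0,0,0,0.25,0,0,0.02,0,0,0,0.25,0,0,0,0,0,0,0.25,0,0,0,0,0,0,0.25]}}

```text
time_s: 5.85
position: [0.5742, -0.1529, 0.1034]
tcp_rot: [0.485, 3.104, -0.0]
force: [-0.4, 0.3, -2.0]
finger_gap: 0.374
grip_force: 6.0
```

```bash
python3 - <<'E'
from h import *
b=snap('side','pics/s2.png')
cv2.imwrite('pics/c4.png',c(cv2.imread('pics/s2.png'),330,200,120,100,6))
E
```

```text
(no output)
```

View pics/c4.png

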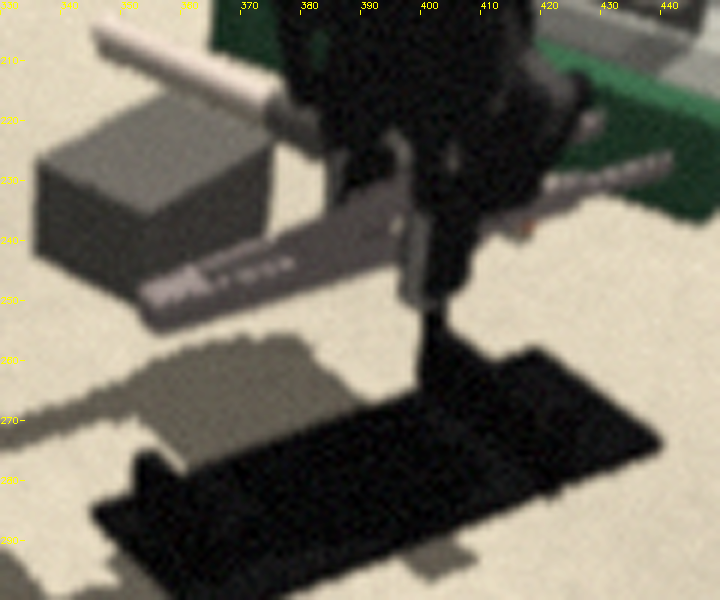

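The forceps are lifted clear and level, rear end at (355,250), front leg toward (437,228). Now carrying them to the gauge.

{"api": "jog_arm", "payload": {"moves": [-0.006,0.016,0.01,0,0,0.017,0.25,-0.0115,0.032,0,0,0,0.017,0.25,-0.0115,0.032,0,0,0,0.017,0.25,-0.0115,0.032,0,0,0,0.017,0.25,-0.0115,0.032,0,0,0,0.017,0.25,-0.0115,0.032,0,0,0,0.017,0.25,-0.0115,0.032,0,0,0,0.017,0.25,-0.0115,0.032,0,0,0,0.017,0.25,-0.0115,0.032,0,0,0,0.017,0.25,-0.0115,0.032,0,0,0,0.017,0.25,-0.0115,0.032,0,0,0,0.017,0.3,-0.0115,0.032,0,0,0,0.017,0.33,-0.0115,0.032,0,0,0,0,0.35,-0.006,0.016,-0.01,0,0,0,0.36,0,0,-0.01,0,0,0,0.36,0,0,0,0,0,0,0.36,0,0,0,0,0,0,0.36]}}

```text
time_s: 8.02
position: [0.4244, 0.2621, 0.0929]
tcp_rot: [-0.168, -3.136, 0.001]
force: [0.7, -0.0, -0.3]
finger_gap: 0.319
grip_force: 8.0
```

```bash
python3 - <<'E'
from h import *
a=snap('top','pics/t3.png');b=snap('side','pics/s3.png')
I=[cv2.imread(f'pics/{n}3.png') for n in 'ts']
cv2.imwrite('pics/c5.png',np.hstack([c(I[0],180,195,66,100,6),c(I[1],220,165,66,100,6)]))
E
```

```text
(no output)
```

View pics/c5.png

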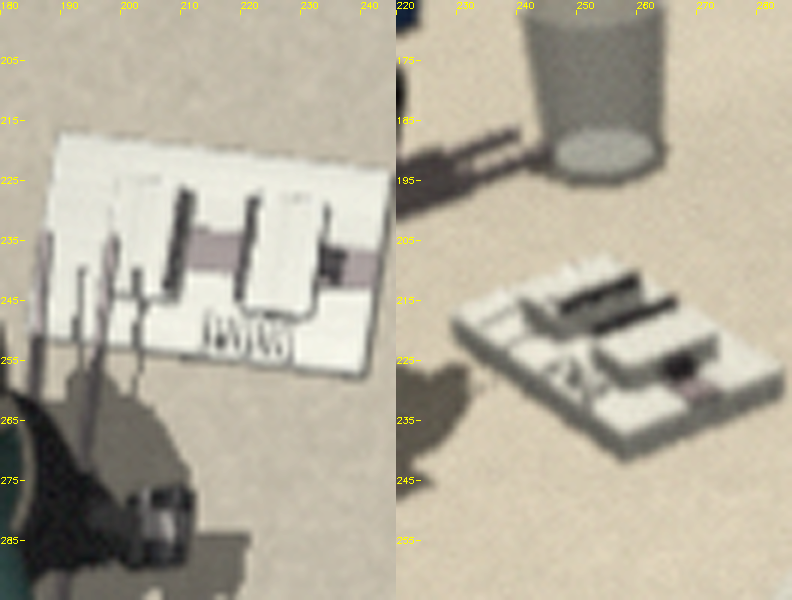

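Top view: the tips are at about (187,234) and (198.3,235), left of the fins. I moved about 30 mm too far in y. I'll measure from these tips and correct.

```bash
python3 - <<'E'
from h import *
d=np.load('pics/t3.npz');s=np.load('pics/s3.npz');o=r.get_obs();print(o['position'].round(4),o['finger_gap'],o['grip_force'])
A=ray(d,(187.3,234),.102);B=ray(d,(198.5,235),.102);print(A,B,np.hypot(*(A-B)[:2]),(A+B)/2)
print(ray(s,(240.2,187),.102),ray(s,(246,190.5),.102))
a=-.105;ex=np.array([np.cos(a),np.sin(a)]);ey=np.array([-ex[1],ex[0]]);M=np.array([.5358,.2212]);m=M-((A+B)/2)[:2];print(m,m@ex,m@ey)
E
```

```text
[0.4249 0.2624 0.0935] 0.32306044106857645 8.009626966668293
[0.52760435 0.2654002  0.102     ] [0.52535769 0.24169136 0.102     ] 0.023815053292387246 [0.52648102 0.25354578 0.102     ]
[0.5256277  0.25832625 0.102     ] [0.52245531 0.233299   0.102     ]
[ 0.00931898 -0.03234578] 0.012657724924628893 -0.03119094474888054
```

{"api": "jog_arm", "payload": {"moves": [0.005,-0.015,0,0,0,0,0.34,0.005,-0.015,0,0,0,0,0.33,0,0,-0.015,0,0,0,0.33,0,0,-0.015,0,0,0,0.33,0,0,0,0,0,0,0.33,0,0,0,0,0,0,0.33]}}

```text
time_s: 8.88
position: [0.434, 0.2332, 0.0628]
tcp_rot: [-0.165, -3.136, 0.001]
force: [0.5, 0.4, -0.6]
finger_gap: 0.339
grip_force: 7.4
```

```bash
python3 - <<'E'
from h import *
print(r.get_obs()['position'])
for n in('top','side'):
    L=[grab_frame(n) for _ in range(4)]; d=L[0]; d['image']=np.mean([x['image'] for x in L],0).astype(np.uint8)
    f=f'pics/{n[0]}4'; cv2.imwrite(f+'.png',d['image'][:,:,::-1]); np.savez(f+'.npz',**d)
I=[cv2.imread(f'pics/{n}4.png') for n in 'ts']
cv2.imwrite('pics/c6.png',np.hstack([c(I[0],196,215,40,60,10),c(I[1],235,190,40,60,10)]))
E
```

```text
[0.43399368 0.23320106 0.06281604]
```

View pics/c6.png

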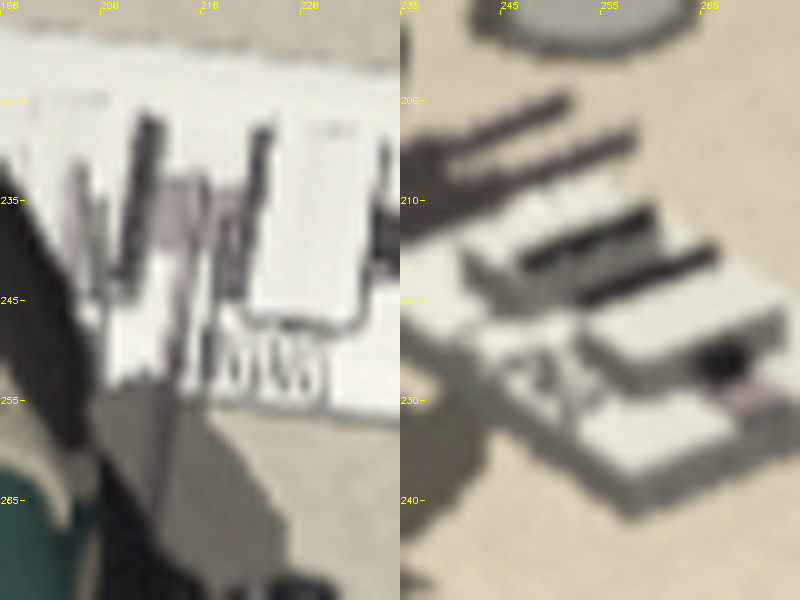

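Top view: left tip at about (203.7,231.5), right tip at about (214.8,232.5), both still left of the fins. Side view: tips at (251.8,199.8) and (258.4,203.3). Triangulating.

```bash
cat >> h.py <<'E'
from scipy.optimize import least_squares
ga=-.105;ex=np.array([np.cos(ga),np.sin(ga)]);ey=np.array([-ex[1],ex[0]]);c0=np.array([.536,.2234])
loc=lambda p:np.array([(p[:2]-c0)@ex,(p[:2]-c0)@ey,p[2]]).round(4)
def tri(d,uv,s,st): return least_squares(lambda p:np.r_[proj(d,p)-uv,proj(s,p)-st],[.53,.22,.07]).x
E
python3 - <<'E'
from h import *
d=np.load('pics/t4.npz');s=np.load('pics/s4.npz')
P=[tri(d,(203.7,231.5),s,(251.8,199.8)),tri(d,(214.8,232.5),s,(258.4,203.3))]
for p,u,v in zip(P,((203.7,231.5),(214.8,232.5)),((251.8,199.8),(258.4,203.3))):
    print(p.round(4),loc(p),proj(d,p)-u,proj(s,p)-v,'top',loc(ray(d,u,.07)),'side',loc(ray(s,v,.07)))
g=d['image'].astype(np.float32).mean(2)
# leg profiles across gauge y at z=.07
for x in(-.01,-.005,0,.005):
    print(x,[int(cv2.getRectSubPix(g,(1,1),tuple(map(float,proj(d,[*(c0+x*ex+y*ey),.07]))))[0,0]) for y in np.arange(-20,30)/1000])
E
```

```text
[0.5398 0.2376 0.0694] [0.0023 0.0145 0.0694] [ 0.2464327  -0.30877488] [-0.43906538  0.0427395 ] top [0.0015 0.0148 0.07  ] side [0.0026 0.0129 0.07  ]
[0.5382 0.213  0.0689] [ 0.0032 -0.0101  0.0689] [ 0.45541049 -0.56136179] [-0.79231195  0.08011319] top [ 0.0017 -0.0096  0.07  ] side [ 0.0037 -0.0128  0.07  ]
-0.01 [102, 90, 82, 97, 113, 113, 112, 105, 98, 98, 103, 109, 115, 121, 122, 123, 120, 116, 102, 87, 74, 61, 58, 67, 85, 125, 162, 141, 120, 114, 109, 106, 103, 107, 119, 129, 135, 142, 153, 164, 165, 165, 144, 115, 87, 58, 37, 31, 24, 25]
-0.005 [92, 96, 99, 105, 113, 115, 104, 95, 107, 120, 117, 113, 114, 117, 119, 120, 118, 110, 100, 88, 75, 69, 62, 75, 94, 120, 149, 160, 142, 128, 131, 133, 118, 101, 107, 119, 130, 141, 151, 161, 169, 171, 174, 174, 175, 150, 122, 95, 68, 49]
0 [109, 123, 126, 129, 132, 135, 124, 103, 97, 111, 121, 116, 111, 111, 110, 111, 112, 103, 90, 76, 63, 54, 59, 66, 101, 137, 154, 169, 174, 175, 176, 176, 167, 135, 107, 113, 120, 134, 150, 160, 167, 172, 173, 174, 174, 173, 168, 163, 159, 155]
0.005 [158, 168, 174, 174, 174, 174, 174, 168, 163, 162, 161, 164, 169, 173, 175, 174, 159, 143, 117, 92, 74, 59, 61, 74, 96, 133, 164, 171, 177, 176, 176, 175, 174, 172, 168, 166, 164, 164, 167, 169, 171, 173, 173, 173, 174, 176, 174, 167, 163, 166]
```

{"api": "jog_arm", "payload": {"moves": [-0.002,-0.004,0,0,0,0,0.33,0,0,-0.007,0,0,0,0.33,0,0,-0.007,0,0,0,0.33,0,0,0,0,0,0,0.33,0,0,0,0,0,0,0.33]}}

```text
time_s: 9.9
position: [0.4323, 0.229, 0.0491]
tcp_rot: [-0.166, -3.137, 0.0]
force: [0.2, 0.6, -0.6]
finger_gap: 0.332
grip_force: 7.4
```

```bash
python3 - <<'E'
from h import *
print(r.get_obs()['position'])
for n in('top','side'):
    L=[grab_frame(n) for _ in range(8)]; d=L[0]; d['image']=np.mean([x['image'] for x in L],0).round().astype(np.uint8)
    f=f'pics/{n[0]}5'; cv2.imwrite(f+'.png',d['image'][:,:,::-1]); np.savez(f+'.npz',**d)
I=[cv2.imread(f'pics/{n}5.png') for n in 'ts']
cv2.imwrite('pics/c7.png',np.hstack([c(I[0],198,220,30,45,13),c(I[1],238,196,30,45,13)]))
E
```

```text
[0.43225995 0.22902291 0.04905942]
```

View pics/c7.png

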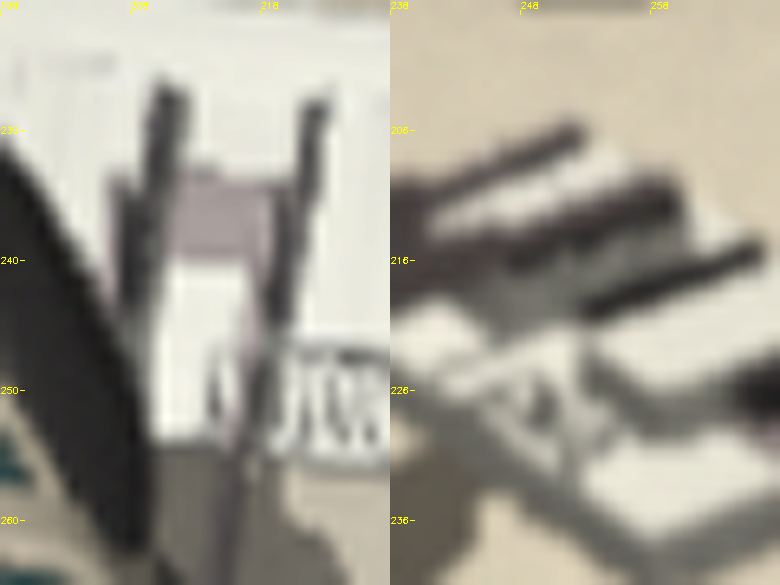

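Top view: leg tips at about (207,233.5) and (217.9,234), slightly left of the fins at x about 210 and 221.3. Side view: tips at (252.3,206) and (259.7,210).

```bash
python3 - <<'E'
from h import *
d=np.load('pics/t5.npz');s=np.load('pics/s5.npz')
U=((207.,233.5),(217.9,234.2));V=((252.2,206.2),(259.7,210.2))
for u,v in zip(U,V):
    p=tri(d,u,s,v);print(p.round(4),loc(p),(proj(d,p)-u).round(2),(proj(s,p)-v).round(2),'top',loc(ray(d,u,.056)),'side',loc(ray(s,v,.056)))
# predicted pixels for target tips (top edge z=.056) and fin tops
for y in(.011,-.0155):
    P=lambda x,z:(proj(d,[*(c0+x*ex+y*ey),z]).round(1),proj(s,[*(c0+x*ex+y*ey),z]).round(1))
    print(y,'tip',P(0,.056),'fin',P(-.02,.036),P(.02,.036))
im=d['image'].astype(int)
for row in(234,236,238,243,246): print(row,[(x,*im[row,x]) for x in range(204,224)])
E
```

```text
[0.5377 0.2339 0.054 ] [0.0006 0.0106 0.054 ] [ 0.04 -0.05] [-0.07  0.01] top [0.0001 0.0102 0.056 ] side [-0.0013  0.0074  0.056 ]
[0.5376 0.2093 0.0517] [ 0.0031 -0.0138  0.0517] [ 0.46 -0.57] [-0.8   0.08] top [ 0.001  -0.0139  0.056 ] side [ 0.0002 -0.0215  0.056 ]
0.011 tip (array([206.6, 233.5]), array([251.8, 205.5])) fin (array([207.3, 243.9]), array([245.6, 215.3])) (array([209.7, 226.5]), array([259. , 210.2]))
-0.0155 tip (array([218.6, 234.7]), array([258.2, 209.3])) fin (array([219. , 245.1]), array([251.9, 219.3])) (array([221.4, 227.6]), array([265.3, 214. ]))
234 [(204, np.int64(178), np.int64(178), np.int64(168)), (205, np.int64(170), np.int64(169), np.int64(161)), (206, np.int64(120), np.int64(115), np.int64(112)), (207, np.int64(91), np.int64(88), np.int64(86)), (208, np.int64(104), np.int64(103), np.int64(99)), (209, np.int64(63), np.int64(62), np.int64(61)), (210, np.int64(66), np.int64(65), np.int64(62)), (211, np.int64(94), np.int64(90), np.int64(88)), (212, np.int64(126), np.int64(118), np.int64(117)), (213, np.int64(126), np.int64(119), np.int64(117)), (214, 
[... 3900 characters left out ...]
.int64(185), np.int64(176)), (211, np.int64(185), np.int64(184), np.int64(176)), (212, np.int64(186), np.int64(185), np.int64(176)), (213, np.int64(183), np.int64(182), np.int64(174)), (214, np.int64(169), np.int64(168), np.int64(160)), (215, np.int64(163), np.int64(163), np.int64(156)), (216, np.int64(143), np.int64(140), np.int64(135)), (217, np.int64(126), np.int64(118), np.int64(117)), (218, np.int64(102), np.int64(102), np.int64(98)), (219, np.int64(98), np.int64(98), np.int64(94)), (220, np.int64(126), np.int64(127), np.int64(121)), (221, np.int64(144), np.int64(145), np.int64(140)), (222, np.int64(145), np.int64(145), np.int64(140)), (223, np.int64(144), np.int64(145), np.int64(140))]
```

{"api": "jog_arm", "payload": {"moves": [0,-0.0012,0,0,0,0,0.33,0,0,0,0,0,0,0.33,0,0,0,0,0,0,0.33,0,0,0,0,0,0,0.33,0,0,0,0,0,0,0.33,0,0,0,0,0,0,0.33,0,0,0,0,0,0,0.33,0,0,0,0,0,0,0.33]}}

```text
time_s: 11.7
position: [0.4323, 0.2278, 0.0493]
tcp_rot: [-0.166, -3.137, 0.0]
force: [0.1, 0.4, -0.4]
finger_gap: 0.334
grip_force: 7.3
```

```bash
python3 - <<'E'
from h import *
o=r.get_obs();print(o['position'],o['finger_gap'],o['grip_force'])
for n in('top','side'):
    L=[grab_frame(n) for _ in range(8)]; d=L[0]; d['image']=np.mean([x['image'] for x in L],0).round().astype(np.uint8)
    f=f'pics/{n[0]}6'; cv2.imwrite(f+'.png',d['image'][:,:,::-1]); np.savez(f+'.npz',**d)
    if n=='top':
        for row in(234,236,238,243): print(row,[(x,int(d['image'][row,x].mean())) for x in range(204,224)])
I=[cv2.imread(f'pics/{n}6.png') for n in 'ts']
cv2.imwrite('pics/c8.png',np.hstack([c(I[0],198,220,30,45,13),c(I[1],238,196,30,45,13)]))
E
```

```text
[0.43231536 0.2278489  0.04927642] 0.33440834346249676 7.348542156396434
234 [(204, 175), (205, 169), (206, 135), (207, 121), (208, 67), (209, 54), (210, 63), (211, 90), (212, 120), (213, 120), (214, 121), (215, 121), (216, 122), (217, 119), (218, 110), (219, 116), (220, 75), (221, 64), (222, 105), (223, 176)]
236 [(204, 175), (205, 172), (206, 150), (207, 125), (208, 45), (209, 44), (210, 78), (211, 111), (212, 123), (213, 123), (214, 123), (215, 123), (216, 122), (217, 118), (218, 110), (219, 123), (220, 48), (221, 94), (222, 163), (223, 176)]
238 [(204, 110), (205, 171), (206, 138), (207, 121), (208, 44), (209, 49), (210, 84), (211, 118), (212, 123), (213, 123), (214, 124), (215, 124), (216, 124), (217, 119), (218, 101), (219, 85), (220, 44), (221, 101), (222, 176), (223, 178)]
243 [(204, 24), (205, 24), (206, 41), (207, 67), (208, 57), (209, 84), (210, 138), (211, 179), (212, 179), (213, 180), (214, 180), (215, 180), (216, 173), (217, 138), (218, 116), (219, 46), (220, 99), (221, 178), (222, 178), (223, 179)]
```

View pics/c8.png

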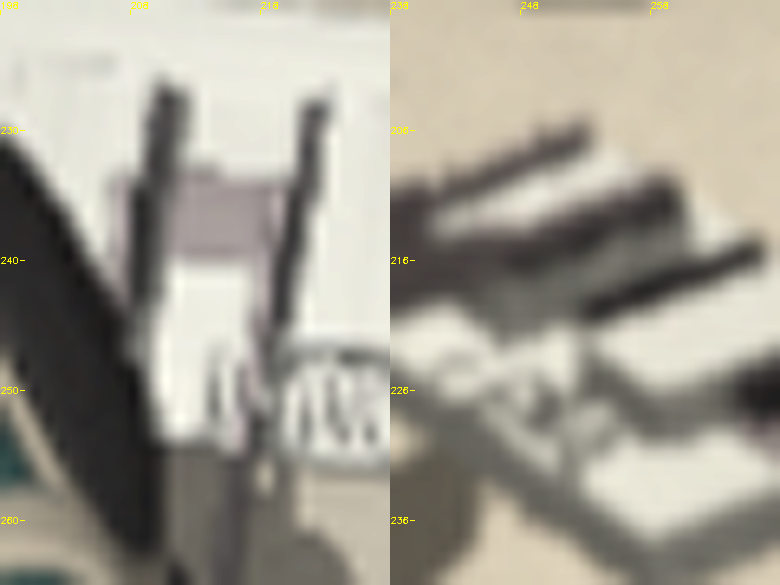

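Top view: leg A sits at about column 206.8 and leg B at about 218.7, against predicted 206.6 and 218.6 for tips directly over the fins. That is under 1 mm off, with the tips about 1 cm above the fins and the gap steady. Handing in.

```bash
python3 -c "
from h import *
d=np.load('pics/t6.npz');s=np.load('pics/s6.npz')
print(loc(tri(d,(206.8,233.5),s,(252.6,206.3))))
print(job_done())"
```

```text
[0.0011 0.0109 0.0534]
the job is handed in; nothing more can be done
None
```

I handed the job in with the gripper still holding the forceps over the gauge and the gap steady; by the camera measurements each tip is within about 1 mm of directly above its fin and about 1 cm clear of it, but no pass or fail result came back.

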